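Set out manifold parts on the granite plate for inspection

TASK

Set the parts out for inspection: centre the larger aluminium manifold block on the flat steel riser with its long side along the riser's, and lay the ring gauge flat on the middle of that block. Stand the smaller manifold block on the granite midway between the riser and the low white ceramic block in the same row, in line with their centres, its long side parallel to the riser's, and stand the flanged pin upright in front of the middle of the vee block (on the robot's side) with a 20 mm gap between the pin's foot and the vee block. Let go of everything, and do not disturb the cap screw, the brass fitting or the dial indicator.

Things in the scene. Friction and masses are not known exactly. Their poses are not given: they have to be found in the camera images.
- riser: Flat riser: grey ground-steel slab, 110 mm (its x) by 70 mm (its y), 25 mm high, fixed on the granite, in the middle of a row of three fixed pieces. Its long side (x) points roughly away from the robot (turned up to 15 degrees). Origin: centre of its underside; z up.
- square: Low white ceramic block (not the two taller ones at the far edge), 70 x 70 mm, 50 mm high, fixed, centred 160 mm from the riser's centre along the riser's y axis, either left (+y) or right (-y) of it, turned as the riser is, so the clear gap between the two is 90 mm. Origin: centre of its underside.
- vee: Grey-green iron vee block, 70 x 70 mm, 50 mm high, with a V groove along its x in the top; fixed 160 mm from the riser's centre on the side opposite to the white block, turned as the riser is. Its flat front face (its -x side, 35 mm from the origin) looks towards the robot. Origin: centre of its underside.
- big: Larger manifold block, loose: plain aluminium with drilled ports, 90 mm (x) by 55 mm (y), 40 mm high, about 0.5 kg, lying with its top up at any yaw. Origin: centre of its underside; z up.
- small: Smaller manifold block, loose: plain aluminium with drilled ports, 50 mm (x) by 36 mm (y), 30 mm high, about 0.15 kg, at any yaw. Origin: centre of its underside; z up.
- ring: Ring gauge, loose: bright steel ring lying flat, outer diameter 52 mm, bore 28 mm, 22 mm high, about 0.24 kg. Origin: centre of its underside; z up along its axis.
- pin: Flanged pin, loose: bright steel, standing upright; round foot 30 mm in diameter and 12 mm high, above it a round shank 20 mm in diameter up to 55 mm total height, about 0.17 kg. Origin: centre of its underside; z up along its axis.
- screw: Bystander, to be left alone: grey cap screw standing on its head (head 18 mm in diameter, 12 mm high; shank 12 mm in diameter), 45 mm high, loose, in front of the row. Origin: centre of its underside.
- fitting: Bystander, to be left alone: brass hydraulic fitting standing upright, about 26 mm in diameter, 34 mm high, loose, at the left. Origin: centre of its underside.
- indicator: Bystander, to be left alone: dial indicator lying on its back, black round body 54 mm in diameter with a white face, 19 mm high, and a thin steel stem sticking out to 56 mm from the centre along its x; loose, at the right. Origin: centre of the round body's underside.
There are look-alikes about, which are no part of the job. Leave any pink look-alike of the small alone. Leave any turquoise look-alike of the pin alone.

How it is judged:
By the outcome, as a careful person would: the job done as asked, in the order asked, and still so for the second after the job is handed in, with the robot touching nothing.
It also fails if it takes over 120 s, if anything falls off the work surface, if the arm or the gripper's body presses on something with over 40 N, if the wrist force passes 120 N, or if a joint passes its speed limit or range.

ROBOT

A 6-joint arm with a two-finger parallel gripper is mounted at the origin on the work surface. World frame = base frame: x ahead of the robot, y to its left, z up, the work surface at z = 0. Lengths are in m, angles in rad, forces in N, time in s.
With the tool pointing down it reaches from about 0.225 to 0.875 m from the base axis. Payload 3.4 kg.
Tool frame: the origin (TCP) lies between the finger pads; the fingertips stand 19 mm ahead of it and the grasp point (between the pads) is the TCP; z points along the fingers, y is the line along which they close (so a half turn about z gives the same grasp; the last joint's range is limited). The gripper opens to 85 mm and grips with 20 to 120 N. Pads are 22 mm wide; open, the fingers measure 114 mm over their backs; the gripper's body (76 mm by 85 mm) begins 54 mm behind the grasp point. The pads swing forward as they close: fully open they stand 13 mm farther back than shut.
Start: joints at [1.082, 0.276, 1.505, -0, 1.361, -0.121], TCP at [0.207, 0.537, 0.25] pointing down, gripper open.
Joint ranges: [-2.89, 2.89], [-0.75, 2.08], [0.22, 2.7], [-1.18, 4.32], [0.11, 2.71], [-2.7, 2.7]. Speed limits (rad/s): [2.57, 2.57, 3.14, 3.14, 3.14, 3.14].

INTERFACE

Orientations are given as a unit quaternion [w, x, y, z].
In Python, from rig import get_state, imaging, ticket gives the robot as it stands. The module is installed in compiled form; this text tells all that it offers.
- The arm moves only by the shell command python3 -m inch 'ROWS' [FORCE]. ROWS is JSON, a list of rows, each an object with "claw": the opening, from -1 (shut) to 1 (fully open); "travel": the shift along the world's x, y, z in units of 200 mm (1.0 is 200 mm), a list of three; "turn": the turn about the world's z in units of 180 degrees (1.0 is 180 degrees). A call has 1 to 5 rows; each row is the pose to reach, as a shift and turn from the pose commanded when the call began, turning the shorter way round; what a row does not reach only later rows make up. A row lasts 1/10 s, in which the tool goes at most 50 mm and 8.59 degrees, less where a joint would pass 70% of its speed; a pose out of reach is approached as far as the arm can. A call with a number of a shift or a turn outside -1 to 1 is refused whole. A call with a gripper value outside its range is refused whole. The fingers move at their own pace and stop on an object; FORCE is the grip in N (left out, the last holds). Time passes only in rows, so rows that repeat a pose let the fingers close. It gives the time, the measured TCP pose, the force, the opening and the grip force at its end, in the units of the state.
- get_state(): the state, without advancing time (a new reading comes with each control period).
- imaging.get_image(name): name is "side" or "top" or "wrist"; returns the picture (384x512x3 uint8, red, green, blue); there is no depth.
- imaging.camera_params(name): a dict with "camera_matrix" (3x3 intrinsics, pixels), "cam_to_world" (4x4, takes a point from camera to world coordinates); the wrist camera has in their place "T_tool_cam" (4x4, takes a point from camera to tool coordinates, whose origin is the TCP and whose axes are the flange's). Camera axes: x right, y down, z forward; pixel columns grow to the right and rows downward; lengths in m; the calibration is good to about 2 mm. A picture is of the moment at which its call begins: read the wrist's pose just before it. camera_params takes no time and is no camera call.
- ticket.sign_off(): hands the job in; it is judged then, once.
The state is a dict: "clock": time; "qpos": joint angles; "qd": joint speeds; "effort": joint torques, N m; "position": TCP position; "ee_rot": TCP orientation; "contact_force": force on the tool from outside, world axes, zero at the start; "moment": the same for the moment, N m; "width": finger opening in m; "gripper_force": force on a finger pad.
Only numpy, scipy, OpenCV 4.12 (cv2) and the standard library are available. Lean on these libraries where they do the work, as an engineer would, in place of code of your own. Each camera call takes 0.05 s, during which the arm holds its last target. There are 200 camera calls.

## Working session

There is one attempt and no reset: what is moved stays moved. The work goes in short steps, Python scripts to look and compute and a shell command to move; the robot and the scene stay as the last step left them, time stands still between calls to the robot, and variables do not carry over. Pictures are saved under pics/ and viewed, at most 14 in all, crops included, and the job is handed in when it is done.

```bash
mkdir -p pics; python3 - <<'E'
from rig import get_state, imaging
import cv2
for n in("top","side"):
    im=imaging.get_image(n); cv2.imwrite(f"pics/{n}0.png",cv2.resize(im[:,:,::-1],(800,600),interpolation=cv2.INTER_CUBIC)); cv2.imwrite(f"pics/{n}raw.png",im[:,:,::-1])
    p=imaging.camera_params(n);print(n,p)
print(imaging.camera_params("wrist"))
print(get_state())
E
```

```text
top {'camera_matrix': array([[472.55060471,   0.        , 255.81599251],
       [  0.        , 472.55060471, 185.15918916],
       [  0.        ,   0.        ,   1.        ]]), 'cam_to_world': array([[-1.19578246e-02, -9.83756902e-01,  1.79107139e-01,
         2.92599249e-01],
       [-9.99899753e-01,  1.04058105e-02, -9.60228610e-03,
        -1.37085269e-03],
       [ 7.58256029e-03, -1.79204007e-01, -9.83782714e-01,
         1.44611167e+00],
       [ 0.00000000e+00,  0.00000000e+00,  0.00000000e+00,
         1.00000000e+00]])}
side {'camera_matrix': array([[361.70416912,   0.        , 253.77394754],
       [  0.        , 361.70416912, 191.45901913],
       [  0.        ,   0.        ,   1.        ]]), 'cam_to_world': array([[-0.99219904, -0.05872738,  0.10996436,  0.40250884],
       [-0.12348304,  0.58410171, -0.80223259,  0.85789368],
       [-0.01711736, -0.80955314, -0.58679699,  0.65432265],
       [ 0.        ,  0.        ,  0.        ,  1.        ]])}
{'camera_matrix': array([[268.96629644,   0.        , 259.01518982],
       [  0.        , 268.96629644, 194.79290336],
     
[... 415 characters left out ...]
.1, 'qpos': array([ 1.08200232e+00,  2.76535485e-01,  1.50600717e+00, -2.12847973e-05,
        1.36070876e+00, -1.21009693e-01]), 'qd': array([-2.85911521e-04, -2.22206429e-03, -3.26494460e-03, -8.22997012e-05,
       -1.32736080e-03,  4.96683967e-04]), 'effort': array([ 5.47791697e-04, -4.17701554e+01, -2.46403724e+01, -4.33972109e-04,
        5.92457101e-03, -9.55575459e-07]), 'position': array([0.20654802, 0.53614709, 0.24952381]), 'ee_rot': array([-2.39051912e-04,  1.82855226e-01,  9.83139501e-01, -7.94246820e-04]), 'contact_force': array([-0.55804642,  0.37746539,  0.18811794]), 'moment': array([ 0.02144882,  0.04936744, -0.02953972]), 'gripper_force': 0.0, 'width': 0.08550028013007187}
```

View pics/top0.png

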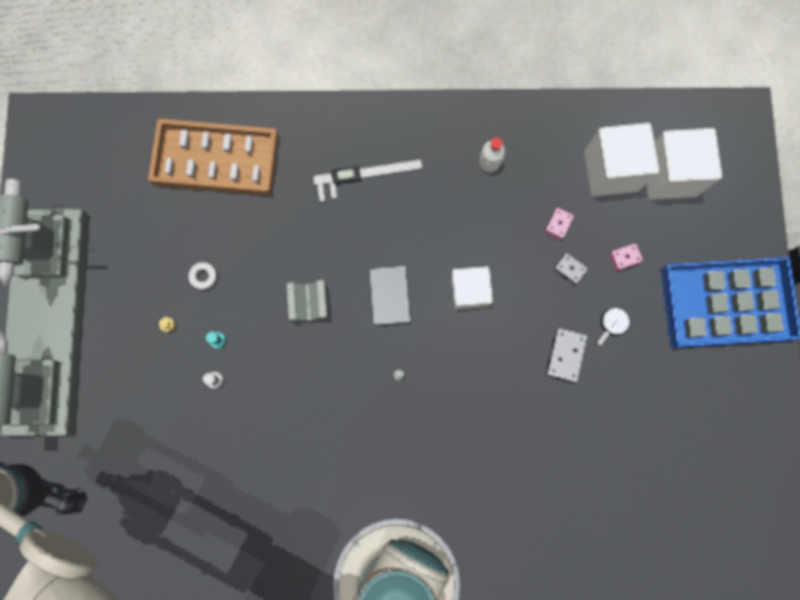

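View pics/side0.png

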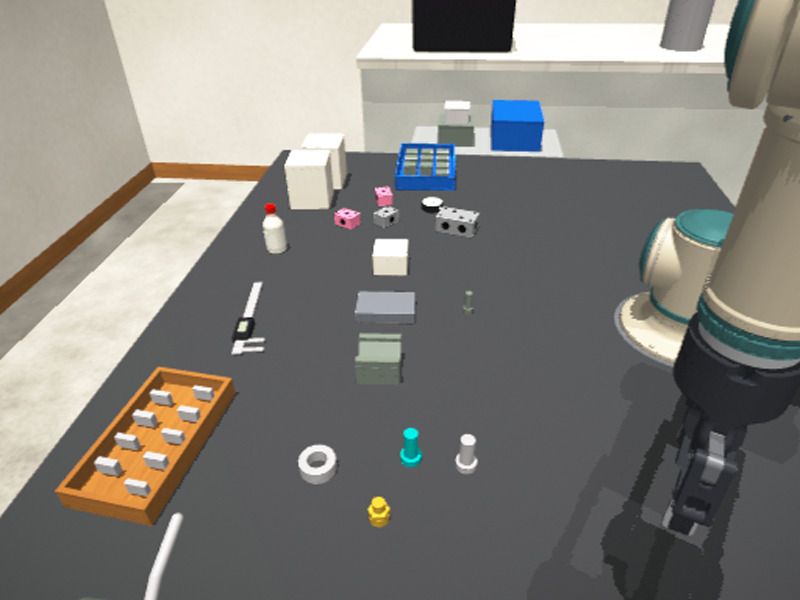

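Top view, in 800x600 pixels:
- **Row:** vee (307,301), riser (390,295), low white block (472,287).
- **Parts to move:** ring (202,276), big block (567,355), small block (571,267), plain pin (212,380).
- **Look-alikes:** turquoise pin (215,340), pink blocks (560,223) and (627,257).
- **Bystanders:** fitting (166,324), screw (398,374), indicator (616,321).

The plain grey small block and the bright steel pin fit the descriptions. I'll measure next and confirm with a crop.

```bash
cat >h.py <<'E'
import numpy as np, cv2
from rig import get_state, imaging
def R(q):
    from scipy.spatial.transform import Rotation as Q
    return Q.from_quat(np.roll(q,-1)).as_matrix()
def snap(n):
    s=get_state(); p=imaging.camera_params(n); im=imaging.get_image(n)
    if n=="wrist":
        T=np.eye(4);T[:3,:3]=R(s["ee_rot"]);T[:3,3]=s["position"];T=T@p["T_tool_cam"]
    else:T=p["cam_to_world"]
    return im,p["camera_matrix"],T
def w(uv,z,K,T):
    uv=np.atleast_2d(uv).astype(float)
    d=np.c_[(uv-K[:2,2])/K[0,0],np.ones(len(uv))]@T[:3,:3].T
    return T[:3,3]+d*((z-T[2,3])/d[:,2])[:,None]
def px(P,K,T):
    c=(np.atleast_2d(P)-T[:3,3])@T[:3,:3]
    return c[:,:2]/c[:,2:]*K[0,0]+K[:2,2]
def rect(c,z,K,T):  # contour px -> world rect centre, (long,short), yaw of long side deg
    P=w(c.reshape(-1,2),z,K,T)[:,:2]
    (x,y),(a,b),t=cv2.minAreaRect((P*1000).astype(np.float32))
    if a<b:a,b,t=b,a,t+90
    return np.round([x,y,a,b,(t+90)%180-90],1)
def blob(im,seed,tol,win):  # flood fill from seed
    m=np.zeros((im.shape[0]+2,im.shape[1]+2),np.uint8)
    cv2.floodFill(im.copy(),m,tuple(int(v) for v in seed),0,(tol,)*3,(tol,)*3,4|cv2.FLOODFILL_MASK_ONLY|cv2.FLOODFILL_FIXED_RANGE|(255<<8))
    m=cv2.morphologyEx(m[1:-1,1:-1],cv2.MORPH_CLOSE,np.ones((5,5)))
    return max(cv2.findContours(m,0,cv2.CHAIN_APPROX_NONE)[0],key=cv2.contourArea)
E
python3 - <<'E'
from h import *
im=cv2.imread("pics/topraw.png")[:,:,::-1].copy()
p=imaging.camera_params("top");K,T=p["camera_matrix"],p["cam_to_world"]
for n,u,z,tol in [("riser",(390,295),.025,35),("square",(472,287),.05,35),("big",(560,360),.04,45),("small",(578,273),.03,45),("indic",(616,321),.019,45)]:
    print(n,rect(blob(im,np.array(u)/1.5625,tol,0),z,K,T))
for n,u,z in [("ring",(202,274),.022),("pin",(208,380),.05),("tq",(210,340),.05),("screw",(398,374),.04),("vee",(307,301),.05),("fit",(166,324),.02),("stemtip",(601,343),.01)]:
    print(n,w(np.array(u)/1.5625,z,K,T).round(3))
a=cv2.resize(im[150:250,330:420,::-1],None,fx=6,fy=6,interpolation=cv2.INTER_CUBIC)[:600]
b=cv2.resize(im[205:255,115:155,::-1],(260,325),interpolation=cv2.INTER_CUBIC)
c=np.zeros((600,800,3),np.uint8);c[:,:540]=a;c[:325,540:]=b
cv2.imwrite("pics/crop1.png",c)
E
```

```text
riser [541.    6.4 107.6  68.1   4. ]
square [ 552.5 -153.1   67.8   67.5  -85.8]
big [ 411.1 -317.9    6.1    3.    89.4]
small [ 590.8 -351.6   50.3   36.2   51.7]
indic [ 487.7 -438.1   46.7   45.8   -3.5]
ring [[0.587 0.373 0.022]]
pin [[0.378 0.347 0.05 ]]
tq [[0.453 0.346 0.05 ]]
screw [[ 0.385 -0.01   0.04 ]]
vee [[0.526 0.163 0.05 ]]
fit [[0.489 0.439 0.02 ]]
stemtip [[ 0.443 -0.408  0.01 ]]
```

View pics/crop1.png

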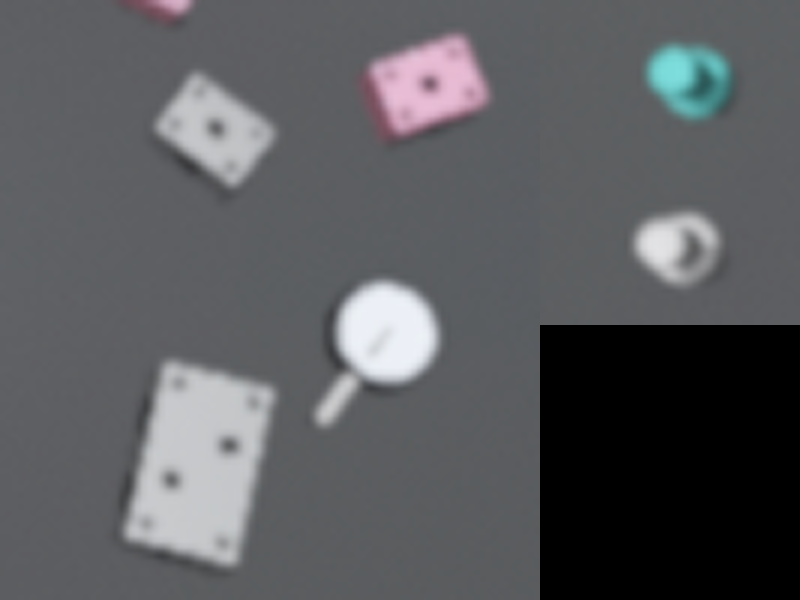

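The crop confirms the targets. The small block is the grey one at crop (215,130), the pink ones are look-alikes, and the pin is the bright steel one at (680,245) below the turquoise one. Big lies at crop (200,462).

```bash
python3 - <<'E'
from h import *
im=cv2.imread("pics/topraw.png")[:,:,::-1].copy()
p=imaging.camera_params("top");K,T=p["camera_matrix"],p["cam_to_world"]
print("big",rect(blob(im,(363,227),45,0),.04,K,T))
c=np.array([[165,360],[275,388],[238,567],[125,540]])/6+[330,150]
print(rect(c,.04,K,T))
print(get_state()["position"])
E
```

```text
big [ 419.7 -332.9   90.3   55.1  -15.6]
[ 417.5 -334.5   92.6   57.   -15.1]
[0.20654802 0.53614709 0.24952381]
```

```bash

python3 -m inch '[{"claw":0.6,"travel":[0.4,-0.3,0],"turn":0},{"claw":0.6,"travel":[0.5,-0.6,0],"turn":0.03},{"claw":0.6,"travel":[0.5,-0.8,0],"turn":0.03},{"claw":0.6,"travel":[0.5,-1,0],"turn":0.03},{"claw":0.6,"travel":[0.5,-1,0],"turn":0.03}]'
python3 -m inch '[{"claw":0.6,"travel":[0.2,-1,0],"turn":0},{"claw":0.6,"travel":[0.2,-1,0],"turn":0},{"claw":0.6,"travel":[0.2,-1,0],"turn":0},{"claw":0.6,"travel":[0.2,-1,0],"turn":0},{"claw":0.6,"travel":[0.2,-1,0],"turn":0}]'
python3 -m inch '[{"claw":0.6,"travel":[0.1,-1,0],"turn":0},{"claw":0.6,"travel":[0.1,-1,0],"turn":0},{"claw":0.6,"travel":[0.1,-1,0],"turn":0},{"claw":0.6,"travel":[0.1,-1,0],"turn":0},{"claw":0.6,"travel":[0.1,-1,0],"turn":0}]'
python3 -m inch '[{"claw":0.6,"travel":[0.1,-1,0],"turn":0},{"claw":0.6,"travel":[0.1,-1,0],"turn":0},{"claw":0.6,"travel":[0.1,-1,0],"turn":0},{"claw":0.6,"travel":[0.1,-1,0],"turn":0},{"claw":0.6,"travel":[0.1,-1,0],"turn":0}]'
```

```text
clock: 0.6
position: [0.3066, 0.3334, 0.2498]
ee_rot: [-0.0, 0.137, 0.991, -0.001]
contact_force: [0.5, 0.3, -0.4]
width: 0.0685
gripper_force: 0.0
clock: 1.1
position: [0.3474, 0.1315, 0.2502]
ee_rot: [0.0, 0.14, 0.99, -0.001]
contact_force: [0.6, 0.9, -0.5]
width: 0.0684
gripper_force: 0.0
clock: 1.6
position: [0.3678, -0.0688, 0.2503]
ee_rot: [0.001, 0.141, 0.99, -0.001]
contact_force: [-0.1, 1.1, -0.6]
width: 0.0684
gripper_force: 0.0
clock: 2.1
position: [0.3884, -0.2683, 0.2498]
ee_rot: [0.001, 0.138, 0.99, -0.001]
contact_force: [0.3, -0.2, -0.3]
width: 0.0684
gripper_force: 0.0
```

```bash

python3 -m inch '[{"claw":0.6,"travel":[0.15,-0.32,-0.25],"turn":0},{"claw":0.6,"travel":[0.15,-0.32,-0.25],"turn":0},{"claw":0.6,"travel":[0.15,-0.32,-0.25],"turn":0},{"claw":0.6,"travel":[0.15,-0.32,-0.25],"turn":0}]'
python3 - <<'E'
from h import *
im,K,T=snap("wrist");cv2.imwrite("pics/w1.png",im[:,:,::-1])
print(px([[.42,-.333,.04],[.591,-.352,.03]],K,T))
print(get_state()["position"],get_state()["qpos"])
E
```

```text
clock: 2.5
position: [0.417, -0.3256, 0.1993]
ee_rot: [-0.001, 0.136, 0.991, 0.002]
contact_force: [-0.6, 0.2, 0.2]
width: 0.0684
gripper_force: 0.0
[[252.55783515 188.39122768]
 [274.63874606 309.16490541]]
[ 0.41698265 -0.32555381  0.20016754] [-7.94985427e-01  2.42134667e-01  1.68221721e+00  8.65406956e-04
  1.21932298e+00 -2.09362970e+00]
```

View pics/w1.png

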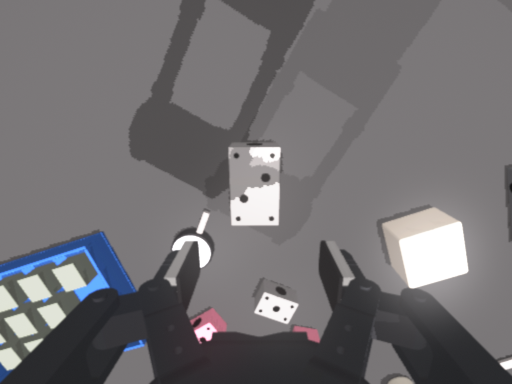

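The wrist view shows the big block's top at about (255,187) and the small block at (277,307). I'll overlay the box model on it to check the fit.

```bash
cat >>h.py <<'E'
def box(c,l,b,h,yaw,z0=0):
    t=np.radians(yaw);A=np.array([[np.cos(t),-np.sin(t)],[np.sin(t),np.cos(t)]])
    q=np.array([[1,1],[-1,1],[-1,-1],[1,-1]])/2*[l,b]@A.T+c
    return np.vstack([np.c_[q,np.full(4,z0+h)],np.c_[q,np.full(4,z0)]])
def draw(im,P,K,T,col=(255,0,0)):
    u=px(P,K,T); 
    for k in (u[:4],u[4:]): cv2.polylines(im,[(k*16).astype(int)],True,col,1,cv2.LINE_AA,4)
def crop(im,x0,y0,x1,y1,f,name): cv2.imwrite("pics/"+name,cv2.resize(im[y0:y1,x0:x1,::-1],None,fx=f,fy=f,interpolation=cv2.INTER_CUBIC))
E
python3 - <<'E'
from h import *
s=get_state();p=imaging.camera_params("wrist");K=p["camera_matrix"]
T=np.eye(4);T[:3,:3]=R(s["ee_rot"]);T[:3,3]=s["position"];T=T@p["T_tool_cam"]
im=cv2.imread("pics/w1.png")[:,:,::-1].copy();im=cv2.resize(im,None,fx=4,fy=4,interpolation=cv2.INTER_CUBIC)
K=K.copy();K[:2]*=4
draw(im,box((.4197,-.3329),.09,.055,.04,-15.6),K,T)
draw(im,box((.5908,-.3516),.05,.036,.03,51.7),K,T)
crop(im,820,520,1320,1320,.75,"w1c.png")
E
```

```text
(no output)
```

View pics/w1c.png

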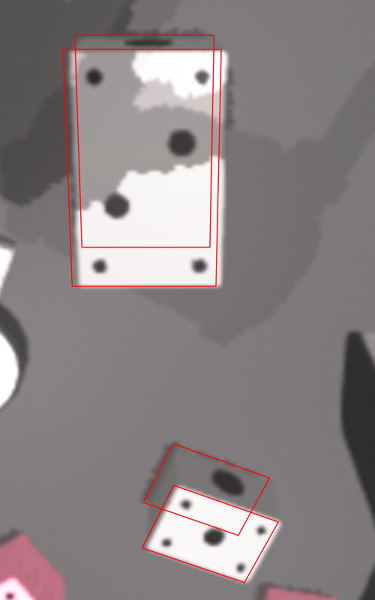

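```bash

python3 -m inch '[{"claw":0.6,"travel":[0.013,-0.02,-0.25],"turn":0},{"claw":0.6,"travel":[0.013,-0.02,-0.5],"turn":0},{"claw":0.6,"travel":[0.013,-0.02,-0.7],"turn":0},{"claw":0.6,"travel":[0.013,-0.02,-0.85],"turn":0},{"claw":0.6,"travel":[0.013,-0.02,-0.85],"turn":0}]' 50
python3 -m inch '[{"claw":-0.2,"travel":[0,0,0],"turn":0},{"claw":-0.2,"travel":[0,0,0],"turn":0},{"claw":-0.2,"travel":[0,0,0],"turn":0},{"claw":-0.2,"travel":[0,0,0],"turn":0}]' 50
```

```text
clock: 3.05
position: [0.4174, -0.3278, 0.028]
ee_rot: [-0.003, 0.136, 0.991, 0.003]
contact_force: [-1.0, 0.3, -0.6]
width: 0.0681
gripper_force: 0.0
clock: 3.45
position: [0.4202, -0.3317, 0.032]
ee_rot: [0.001, 0.136, 0.991, -0.001]
contact_force: [1.0, 1.5, 3.6]
width: 0.054
gripper_force: 56.7
```

```bash

python3 -m inch '[{"claw":-0.2,"travel":[0,0,0.15],"turn":0},{"claw":-0.2,"travel":[0,0,0.4],"turn":0},{"claw":-0.2,"travel":[0,0,0.65],"turn":0},{"claw":-0.2,"travel":[0,0,0.9],"turn":0},{"claw":-0.2,"travel":[0,0.1,0.9],"turn":0.03}]'
python3 -m inch '[{"claw":-0.2,"travel":[0.08,0.2,0],"turn":0.03},{"claw":-0.2,"travel":[0.15,0.4,0],"turn":0.06},{"claw":-0.2,"travel":[0.23,0.6,0],"turn":0.08},{"claw":-0.2,"travel":[0.3,0.75,0],"turn":0.08},{"claw":-0.2,"travel":[0.3,0.75,0],"turn":0.08}]'
python3 -m inch '[{"claw":-0.2,"travel":[0.1,0.2,0],"turn":0},{"claw":-0.2,"travel":[0.2,0.4,0],"turn":0},{"claw":-0.2,"travel":[0.3,0.6,0],"turn":0},{"claw":-0.2,"travel":[0.35,0.8,0],"turn":0},{"claw":-0.2,"travel":[0.35,0.8,0],"turn":0}]'
python3 - <<'E'
from h import *
im,K,T=snap("wrist");s=get_state();print(s["position"],s["ee_rot"],s["width"],s["contact_force"])
cv2.imwrite("pics/w2.png",im[:,:,::-1]);np.savez("w2",K=K,T=T)
f=2;im=cv2.resize(im,None,fx=f,fy=f,interpolation=cv2.INTER_CUBIC);K=K.copy();K[:2]*=f
draw(im,box((.541,.0064),.11,.07,.025,4.1),K,T)
draw(im,box((.5525,-.1531),.07,.07,.05,4.1),K,T)
draw(im,box((.5296,.166),.07,.07,.05,4.1),K,T)
crop(im,120,100,920,700,1,"w2c.png")
E
```

```text
clock: 3.95
position: [0.4233, -0.317, 0.2184]
ee_rot: [0.007, 0.089, 0.996, -0.007]
contact_force: [1.9, -1.2, -4.9]
width: 0.0541
gripper_force: 57.0
clock: 4.45
position: [0.4799, -0.1571, 0.2102]
ee_rot: [0.0, -0.038, 0.999, 0.002]
contact_force: [-0.3, 0.1, -6.6]
width: 0.0542
gripper_force: 57.0
clock: 4.95
position: [0.55, 0.0032, 0.21]
ee_rot: [0.0, -0.038, 0.999, 0.002]
contact_force: [-1.2, -1.2, -6.1]
width: 0.0541
gripper_force: 57.3
[5.49193054e-01 3.83367581e-04 2.09884808e-01] [-5.65723672e-04 -3.78538109e-02  9.99283114e-01  1.64857877e-04] 0.05375574645919828 [-1.16193019 -1.03318476 -5.63142704]
```

View pics/w2c.png

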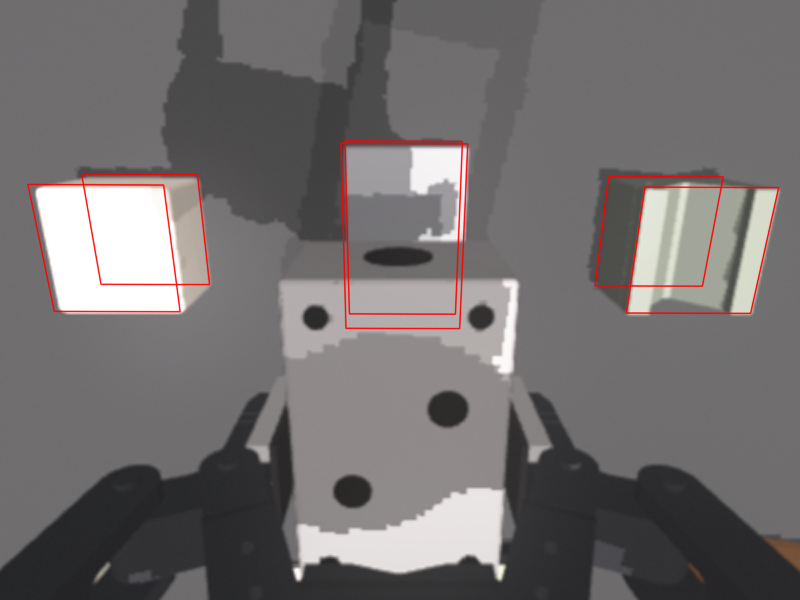

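The models fit the riser, the white block and the vee to within about 1 px. The held block is square in the jaws, with its near top edge at crop y=280. I'll check its offset from the TCP.

```bash
python3 - <<'E'
from h import *
d=np.load("w2.npz");K,T=d["K"],d["T"]
s=get_state();print(s["position"])
P=w(np.array([[281+120,281+100],[516+120,281+100]])/2,s["position"][2]+.008,K,T);print(P)
t=np.radians(4.3);u=np.array([np.cos(t),np.sin(t)]);v=np.array([-u[1],u[0]])
e=P.mean(0)[:2]-s["position"][:2];print("along",e@u+.045,"lat",e@v, "width",np.linalg.norm(P[1]-P[0]))
E
```

```text
[5.49193054e-01 3.83367581e-04 2.09884808e-01]
[[ 0.50806654 -0.02610493  0.21788481]
 [ 0.50414729  0.02605865  0.21788481]]
along 0.0020046669374488915 lat 0.002825182571199344 width 0.05231060369036698
```

```bash
python3 - <<'E'
from h import *
d=np.load("w2.npz");print(w(np.array([[465,244],[587,243]])/2,.025,d["K"],d["T"]).mean(0))
print(box((.541,.0064),.11,.07,.025,4.1)[1:3].mean(0))
s=get_state();im,K,T=snap("wrist");print(s["position"],s["ee_rot"],get_state()["position"])
f=3;im=cv2.resize(im,None,fx=f,fy=f,interpolation=cv2.INTER_CUBIC);K=K.copy();K[:2]*=f
draw(im,box((.541,.0064),.11,.07,.025,4.1),K,T)
draw(im,box((.5525,-.1531),.07,.07,.05,4.1),K,T)
draw(im,box((.5296,.166),.07,.07,.05,4.1),K,T)
c=np.vstack([im[280:580,200:1000]]); c2=im[400:700,700:1500]
cv2.imwrite("pics/w3c.png",np.vstack([c,c2])[:,:,::-1])
E
```

```text
[0.48629507 0.00364362 0.025     ]
[0.48614076 0.00246764 0.025     ]
[5.49193054e-01 3.83367581e-04 2.09884808e-01] [-5.65723672e-04 -3.78538109e-02  9.99283114e-01  1.64857877e-04] [ 0.548843   -0.00112992  0.20988833]
```

View pics/w3c.png

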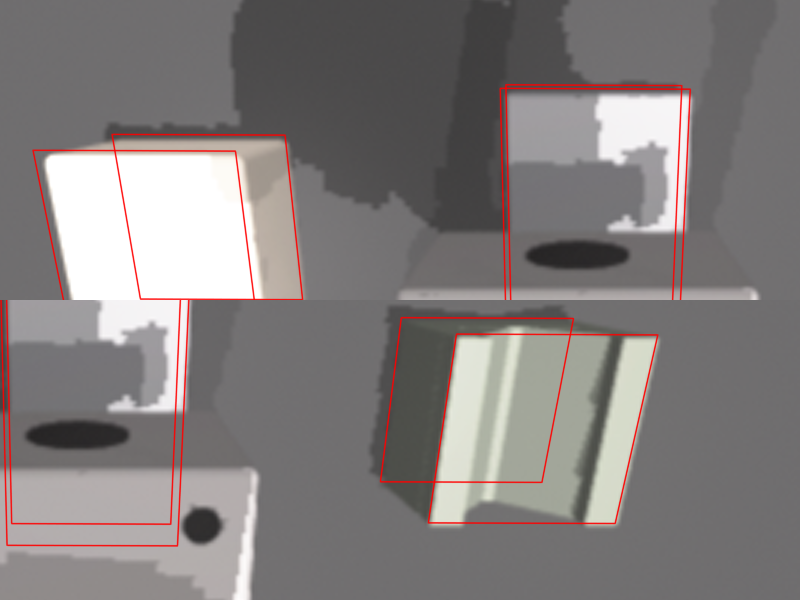

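```bash

python3 -m inch '[{"claw":-0.2,"travel":[-0.042,0.042,-0.2],"turn":0},{"claw":-0.2,"travel":[-0.042,0.042,-0.4],"turn":0},{"claw":-0.2,"travel":[-0.042,0.042,-0.6],"turn":0},{"claw":-0.2,"travel":[-0.042,0.042,-0.7],"turn":0},{"claw":-0.2,"travel":[-0.042,0.042,-0.74],"turn":0}]'
python3 -m inch '[{"claw":-0.2,"travel":[0,0,-0.015],"turn":0},{"claw":-0.2,"travel":[0,0,-0.025],"turn":0},{"claw":-0.2,"travel":[0,0,-0.025],"turn":0},{"claw":-0.2,"travel":[0,0,-0.025],"turn":0}]'
```

```text
clock: 5.55
position: [0.5387, 0.0055, 0.06]
ee_rot: [-0.003, -0.035, 0.999, 0.0]
contact_force: [0.1, 0.4, -5.3]
width: 0.054
gripper_force: 57.1
clock: 5.95
position: [0.5418, 0.0067, 0.0585]
ee_rot: [0.001, -0.036, 0.999, -0.0]
contact_force: [-0.0, 0.6, -5.8]
width: 0.054
gripper_force: 57.2
```

```bash

python3 -m inch '[{"claw":-0.2,"travel":[0,0,-0.005],"turn":0},{"claw":-0.2,"travel":[0,0,-0.01],"turn":0},{"claw":-0.2,"travel":[0,0,-0.01],"turn":0}]'
python3 -m inch '[{"claw":-0.2,"travel":[0,0,-0.005],"turn":0},{"claw":-0.2,"travel":[0,0,-0.005],"turn":0}]'
```

```text
clock: 6.25
position: [0.5416, 0.007, 0.057]
ee_rot: [0.001, -0.036, 0.999, -0.0]
contact_force: [-2.1, -0.1, 5.2]
width: 0.0542
gripper_force: 58.5
clock: 6.45
position: [0.5416, 0.007, 0.057]
ee_rot: [0.001, -0.036, 0.999, -0.0]
contact_force: [-4.7, 0.4, 13.3]
width: 0.054
gripper_force: 59.6
```

```bash

python3 -m inch '[{"claw":0.6,"travel":[0,0,0.005],"turn":0},{"claw":0.6,"travel":[0,0,0.005],"turn":0},{"claw":0.6,"travel":[0,0,0.005],"turn":0},{"claw":0.6,"travel":[0,0,0.005],"turn":0}]'
python3 -m inch '[{"claw":0.6,"travel":[0,0,0.2],"turn":0},{"claw":0.6,"travel":[0,0,0.45],"turn":0},{"claw":0.6,"travel":[0,0,0.7],"turn":0},{"claw":0.6,"travel":[0,0,0.95],"turn":0},{"claw":0.6,"travel":[0,0,1],"turn":0}]'
python3 -m inch '[{"claw":0.6,"travel":[0,0,0],"turn":0},{"claw":0.6,"travel":[0,0,0],"turn":0}]'
python3 - <<'E'
from h import *
im,K,T=snap("wrist");np.savez("w4",K=K,T=T)
f=2.0;im=cv2.resize(im,None,fx=f,fy=f,interpolation=cv2.INTER_CUBIC);K=K.copy();K[:2]*=f
draw(im,box((.5415,.007),.11,.07,.025,4.1),K,T)
draw(im,box((.5415,.007),.09,.055,.04,4.1,.025),K,T,(0,200,0))
draw(im,box((.5525,-.1531),.07,.07,.05,4.1),K,T)
crop(im,250,200,750,560,1.6,"w4c.png")
E
```

```text
clock: 6.85
position: [0.5412, 0.007, 0.0553]
ee_rot: [0.0, -0.036, 0.999, 0.0]
contact_force: [-0.2, -0.2, -1.0]
width: 0.0682
gripper_force: 0.0
clock: 7.35
position: [0.5441, 0.0067, 0.2618]
ee_rot: [0.006, -0.036, 0.999, -0.001]
contact_force: [0.8, -0.2, 0.2]
width: 0.0683
gripper_force: 0.0
clock: 7.55
position: [0.54, 0.007, 0.2537]
ee_rot: [-0.001, -0.036, 0.999, 0.0]
contact_force: [-0.2, -0.3, -0.7]
width: 0.0681
gripper_force: 0.0
```

View pics/w4c.png

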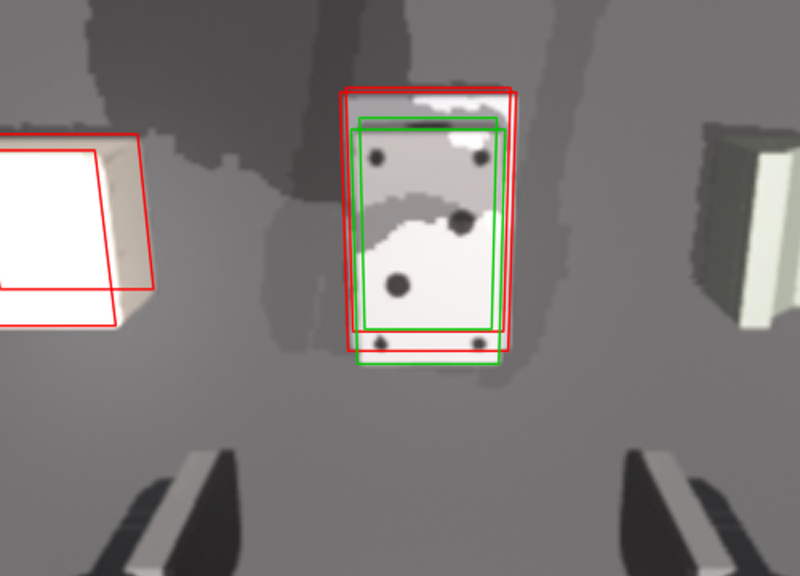

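The big block is centred on the riser, with even margins at crop x 342–353 on the left and 505–516 on the right. The ring is next.

```bash

python3 -m inch '[{"claw":0.7,"travel":[0.02,0.2,0],"turn":0},{"claw":0.7,"travel":[0.05,0.45,0],"turn":0},{"claw":0.7,"travel":[0.08,0.7,0],"turn":0},{"claw":0.7,"travel":[0.1,0.9,0],"turn":0},{"claw":0.7,"travel":[0.1,1,0],"turn":0}]'
python3 -m inch '[{"claw":0.7,"travel":[0.02,0.2,0],"turn":0},{"claw":0.7,"travel":[0.04,0.4,-0.1],"turn":0},{"claw":0.7,"travel":[0.06,0.6,-0.2],"turn":0},{"claw":0.7,"travel":[0.1,0.8,-0.3],"turn":0},{"claw":0.7,"travel":[0.1,0.8,-0.3],"turn":0}]'
python3 -m inch '[{"claw":0.7,"travel":[0,0,0],"turn":0},{"claw":0.7,"travel":[0,0,0],"turn":0}]'
cat >>h.py <<'E'
def circ(c,r,z,n=60):
    t=np.linspace(0,2*np.pi,n);return np.c_[c[0]+r*np.cos(t),c[1]+r*np.sin(t),np.full(n,z)]
def drawc(im,P,K,T,col=(255,0,0)): cv2.polylines(im,[(px(P,K,T)*16).astype(int)],True,col,1,cv2.LINE_AA,4)
E
python3 - <<'E'
from h import *
im,K,T=snap("wrist");np.savez("w5",K=K,T=T);cv2.imwrite("pics/w5.png",im[:,:,::-1]);print(px([.587,.373,.022],K,T),get_state()["position"],get_state()["qpos"])
f=2.0;im=cv2.resize(im,None,fx=f,fy=f,interpolation=cv2.INTER_CUBIC);K=K.copy();K[:2]*=f
drawc(im,circ((.587,.373),.026,.022),K,T);drawc(im,circ((.587,.373),.014,.022),K,T);drawc(im,circ((.587,.373),.026,0),K,T)
drawc(im,circ((.378,.347),.010,.055),K,T)
crop(im,112,0,912,600,1,"w5c.png")
E
```

```text
clock: 8.1
position: [0.56, 0.2103, 0.2521]
ee_rot: [-0.002, -0.037, 0.999, 0.0]
contact_force: [0.3, -0.8, -0.8]
width: 0.0727
gripper_force: 0.0
clock: 8.6
position: [0.5785, 0.3707, 0.1878]
ee_rot: [-0.005, -0.038, 0.999, -0.001]
contact_force: [0.1, -0.6, -0.0]
width: 0.0726
gripper_force: 0.0
clock: 8.8
position: [0.5806, 0.3659, 0.1942]
ee_rot: [-0.001, -0.036, 0.999, -0.001]
contact_force: [0.4, -0.9, 0.9]
width: 0.0722
gripper_force: 0.0
[[264.8115886  186.64164328]] [0.58091133 0.36574797 0.19504612] [ 4.60840588e-01  4.74479374e-01  1.33030954e+00 -4.13972959e-04
  1.33783310e+00 -1.18088157e+00]
```

View pics/w5c.png

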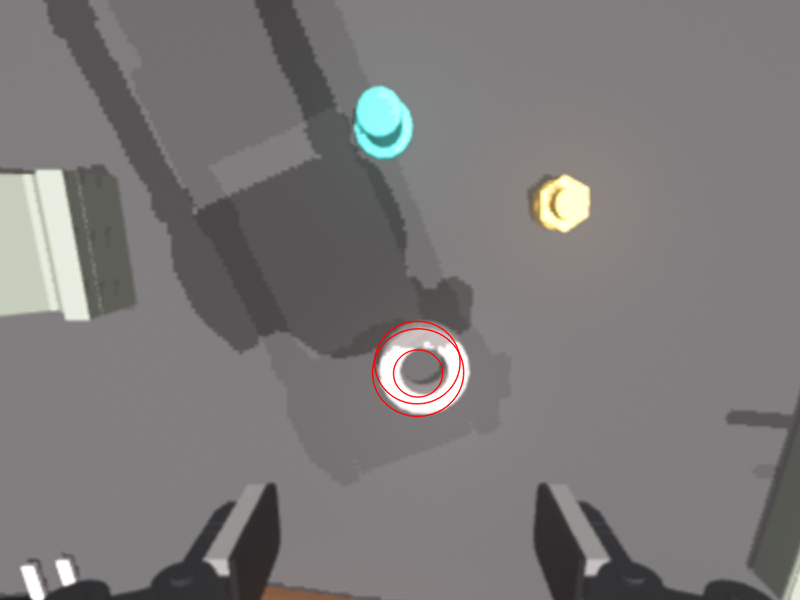

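```bash

python3 -m inch '[{"claw":0.7,"travel":[0.025,0.05,-0.25],"turn":0},{"claw":0.7,"travel":[0.025,0.05,-0.5],"turn":0},{"claw":0.7,"travel":[0.025,0.05,-0.7],"turn":0},{"claw":0.7,"travel":[0.025,0.05,-0.82],"turn":0},{"claw":0.7,"travel":[0.025,0.05,-0.865],"turn":0}]' 
python3 -m inch '[{"claw":0.7,"travel":[0,0,0],"turn":0},{"claw":0,"travel":[0,0,0],"turn":0},{"claw":-0.2,"travel":[0,0,0],"turn":0},{"claw":-0.2,"travel":[0,0,0],"turn":0},{"claw":-0.2,"travel":[0,0,0],"turn":0}]' 50
```

```text
clock: 9.35
position: [0.5846, 0.3747, 0.0199]
ee_rot: [-0.002, -0.035, 0.999, -0.001]
contact_force: [-0.1, 0.5, -0.0]
width: 0.0726
gripper_force: 0.0
clock: 9.85
position: [0.5877, 0.3775, 0.0252]
ee_rot: [0.002, -0.036, 0.999, 0.001]
contact_force: [-0.4, -0.5, 7.0]
width: 0.0494
gripper_force: 53.5
```

```bash

python3 -m inch '[{"claw":-0.2,"travel":[0,0,0.1],"turn":0},{"claw":-0.2,"travel":[0,0,0.3],"turn":0},{"claw":-0.2,"travel":[0,0,0.55],"turn":0},{"claw":-0.2,"travel":[0,0,0.8],"turn":0},{"claw":-0.2,"travel":[0,0,0.8],"turn":0}]' 
python3 -m inch '[{"claw":-0.2,"travel":[0,0,0],"turn":0},{"claw":-0.2,"travel":[0,0,0],"turn":0}]'
python3 - <<'E'
from h import *
im,K,T=snap("wrist");np.savez("w6",K=K,T=T);cv2.imwrite("pics/w6.png",im[:,:,::-1]);s=get_state();print(s["position"])
f=3;im=cv2.resize(im,None,fx=f,fy=f,interpolation=cv2.INTER_CUBIC);K=K.copy();K[:2]*=f
p=s["position"];drawc(im,circ(p,.026,p[2]),K,T)
crop(im,380,550,1180,1150,1,"w6c.png")
E
```

```text
clock: 10.35
position: [0.59, 0.3793, 0.1921]
ee_rot: [0.008, -0.036, 0.999, 0.004]
contact_force: [0.8, 1.1, -1.6]
width: 0.049
gripper_force: 52.8
clock: 10.55
position: [0.5846, 0.3764, 0.1807]
ee_rot: [-0.002, -0.036, 0.999, -0.001]
contact_force: [0.1, -0.2, -2.4]
width: 0.0491
gripper_force: 52.7
[0.58454673 0.376301   0.17999505]
```

View pics/w6c.png

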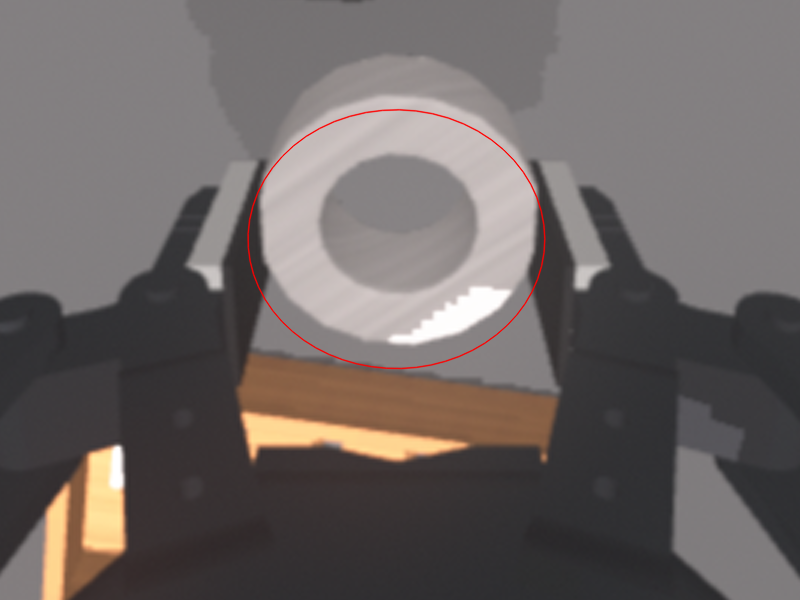

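The ring is held level; its bore centre is at crop (398,223), a few mm off the pad centre. I'll compute that offset.

```bash
python3 - <<'E'
from h import *
d=np.load("w6.npz");K,T=d["K"],d["T"];p=np.array([.58454673,.376301,.17999])
for dz in(-.002,-.006):print((w(np.array([[398+380,223+550],[398+380,220+550]])/3,p[2]+dz,K,T)-p).round(4))
print(get_state()["position"])
E
```

```text
[[-0.0034  0.0001 -0.002 ]
 [-0.004   0.0001 -0.002 ]]
[[-0.001   0.0003 -0.006 ]
 [-0.0016  0.0003 -0.006 ]]
[0.58454673 0.376301   0.17999505]
```

```bash

python3 -m inch '[{"claw":-0.2,"travel":[-0.02,-0.2,0],"turn":0},{"claw":-0.2,"travel":[-0.04,-0.42,0],"turn":0},{"claw":-0.2,"travel":[-0.07,-0.64,0],"turn":0},{"claw":-0.2,"travel":[-0.1,-0.84,0],"turn":0},{"claw":-0.2,"travel":[-0.1,-0.92,0],"turn":0}]'
python3 -m inch '[{"claw":-0.2,"travel":[-0.02,-0.2,0],"turn":0},{"claw":-0.2,"travel":[-0.05,-0.42,0],"turn":0},{"claw":-0.2,"travel":[-0.08,-0.64,0],"turn":0},{"claw":-0.2,"travel":[-0.1,-0.84,0],"turn":0},{"claw":-0.2,"travel":[-0.1,-0.92,0],"turn":0}]'
python3 -m inch '[{"claw":-0.2,"travel":[0,0,-0.2],"turn":0},{"claw":-0.2,"travel":[0,0,-0.35],"turn":0},{"claw":-0.2,"travel":[0,0,-0.42],"turn":0},{"claw":-0.2,"travel":[0,0,-0.42],"turn":0},{"claw":-0.2,"travel":[0,0,-0.42],"turn":0}]'
```

```text
clock: 11.1
position: [0.5635, 0.1893, 0.1801]
ee_rot: [-0.003, -0.035, 0.999, -0.001]
contact_force: [-0.0, 0.7, -2.0]
width: 0.0494
gripper_force: 52.9
clock: 11.6
position: [0.5449, 0.0062, 0.1809]
ee_rot: [-0.002, -0.035, 0.999, -0.0]
contact_force: [0.3, 0.9, -2.9]
width: 0.0491
gripper_force: 53.0
clock: 12.1
position: [0.5462, 0.0095, 0.0978]
ee_rot: [-0.0, -0.036, 0.999, 0.0]
contact_force: [0.1, -0.4, -1.8]
width: 0.049
gripper_force: 53.0
```

```bash

python3 -m inch '[{"claw":-0.2,"travel":[-0.013,-0.004,-0.02],"turn":0},{"claw":-0.2,"travel":[-0.013,-0.004,-0.035],"turn":0},{"claw":-0.2,"travel":[-0.013,-0.004,-0.04],"turn":0},{"claw":-0.2,"travel":[-0.013,-0.004,-0.04],"turn":0}]'
python3 -m inch '[{"claw":-0.2,"travel":[0,0,-0.005],"turn":0},{"claw":-0.2,"travel":[0,0,-0.005],"turn":0}]'
```

```text
clock: 12.5
position: [0.5435, 0.0082, 0.0906]
ee_rot: [0.0, -0.036, 0.999, 0.0]
contact_force: [0.1, -0.4, -1.7]
width: 0.0489
gripper_force: 53.0
clock: 12.7
position: [0.5436, 0.0082, 0.0902]
ee_rot: [0.0, -0.036, 0.999, 0.0]
contact_force: [-1.9, 1.0, 3.2]
width: 0.049
gripper_force: 53.6
```

```bash

python3 -m inch '[{"claw":0.3,"travel":[0,0,0],"turn":0},{"claw":0.5,"travel":[0,0,0],"turn":0},{"claw":0.5,"travel":[0,0,0],"turn":0},{"claw":0.5,"travel":[0,0,0.05],"turn":0}]'
python3 -m inch '[{"claw":0.5,"travel":[0,0,0.2],"turn":0},{"claw":0.5,"travel":[0,0,0.45],"turn":0},{"claw":0.5,"travel":[0,0,0.65],"turn":0},{"claw":0.5,"travel":[0,0,0.65],"turn":0},{"claw":0.5,"travel":[0,0,0.65],"turn":0}]'
python3 - <<'E'
from h import *
im,K,T=snap("wrist");np.savez("w7",K=K,T=T);cv2.imwrite("pics/w7.png",im[:,:,::-1]);s=get_state();print(s["position"])
f=3;im=cv2.resize(im,None,fx=f,fy=f,interpolation=cv2.INTER_CUBIC);K=K.copy();K[:2]*=f
draw(im,box((.5415,.007),.11,.07,.025,4.1),K,T)
draw(im,box((.5415,.007),.09,.055,.04,4.1,.025),K,T,(0,200,0))
drawc(im,circ((.5415,.007),.026,.087),K,T);drawc(im,circ((.5415,.007),.014,.087),K,T)
crop(im,500,280,1060,880,1,"w7c.png")
E
```

```text
clock: 13.1
position: [0.5424, 0.0083, 0.0985]
ee_rot: [-0.001, -0.036, 0.999, 0.0]
contact_force: [0.3, 0.4, 0.1]
width: 0.0644
gripper_force: 0.0
clock: 13.6
position: [0.5438, 0.0081, 0.2309]
ee_rot: [0.002, -0.036, 0.999, -0.0]
contact_force: [0.1, 0.3, -0.7]
width: 0.064
gripper_force: 0.0
[0.54286951 0.00821847 0.22925537]
```

View pics/w7c.png

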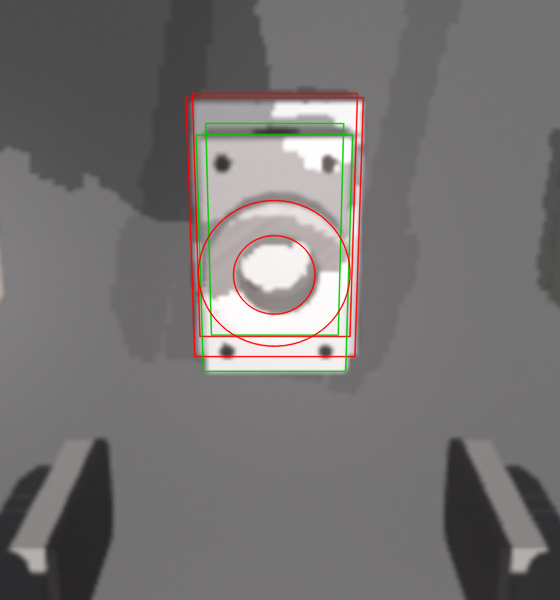

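The ring sits on the middle of the block; its bore matches the model at crop (274,274). The small block is next.

```bash

python3 -m inch '[{"claw":0.6,"travel":[0.02,-0.2,0],"turn":-0.04},{"claw":0.6,"travel":[0.05,-0.42,0],"turn":-0.08},{"claw":0.6,"travel":[0.08,-0.64,0],"turn":-0.12},{"claw":0.6,"travel":[0.12,-0.84,0],"turn":-0.12},{"claw":0.6,"travel":[0.12,-0.9,0],"turn":-0.12}]'
python3 -m inch '[{"claw":0.6,"travel":[0.02,-0.2,0],"turn":-0.04},{"claw":0.6,"travel":[0.05,-0.42,0],"turn":-0.08},{"claw":0.6,"travel":[0.08,-0.64,-0.1],"turn":-0.116},{"claw":0.6,"travel":[0.118,-0.84,-0.15],"turn":-0.116},{"claw":0.6,"travel":[0.118,-0.892,-0.15],"turn":-0.116}]'
python3 -m inch '[{"claw":0.6,"travel":[0,0,0],"turn":0},{"claw":0.6,"travel":[0,0,0],"turn":0}]'
python3 - <<'E'
from h import *
im,K,T=snap("wrist");np.savez("w8",K=K,T=T);cv2.imwrite("pics/w8.png",im[:,:,::-1]);s=get_state();print(s["position"],s["ee_rot"])
u=px(box((.5908,-.3516),.05,.036,.03,51.7)[:4],K,T);print(u.round(1))
c=u.mean(0)
for k in range(4):
  for tol in(25,45):
    sd=c+.55*((u[k]+u[(k+1)%4])/2-c);print(im[int(sd[1]),int(sd[0])],rect(blob(im,sd,tol,0),.03,K,T))
E
```

```text
clock: 14.15
position: [0.5672, -0.1756, 0.2268]
ee_rot: [-0.002, 0.153, 0.988, -0.0]
contact_force: [0.7, 0.1, 0.5]
width: 0.0683
gripper_force: 0.0
clock: 14.65
position: [0.5897, -0.3532, 0.1946]
ee_rot: [-0.003, 0.33, 0.944, 0.0]
contact_force: [-0.1, 1.1, -0.4]
width: 0.0678
gripper_force: 0.0
clock: 14.85
position: [0.5905, -0.3486, 0.1986]
ee_rot: [-0.001, 0.328, 0.945, 0.001]
contact_force: [0.2, 0.2, -0.5]
width: 0.0689
gripper_force: 0.0
[ 0.59078476 -0.34832189  0.19921426] [-5.87694356e-04  3.27952116e-01  9.44693893e-01  7.16326303e-04]
[[279.1 167.9]
 [233.8 168. ]
 [234.7 198.9]
 [278.4 198.9]]
[125 121 120] [ 591.6 -349.9   49.4   37.2   51.7]
[125 121 120] [ 623.1 -352.5  635.7  402.9   51.7]
[124 120 120] [ 591.6 -349.9   49.4   37.2   51.7]
[124 120 120] [ 623.1 -352.5  635.7  402.9   51.7]
[124 120 120] [ 591.6 -349.9   49.4   37.2   51.7]
[124 120 120] [ 623.1 -352.5  635.7  402.9   51.7]
[125 120 120] [ 591.6 -349.9   49.4   37.2   51.7]
[125 120 120] [ 623.1 -352.5  635.7  402.9   51.7]
```

```bash

python3 -m inch '[{"claw":0.6,"travel":[0.005,-0.008,-0.25],"turn":0},{"claw":0.6,"travel":[0.005,-0.008,-0.5],"turn":0},{"claw":0.6,"travel":[0.005,-0.008,-0.7],"turn":0},{"claw":0.6,"travel":[0.005,-0.008,-0.82],"turn":0},{"claw":0.6,"travel":[0.005,-0.008,-0.87],"turn":0}]' 
python3 -m inch '[{"claw":0.6,"travel":[0,0,0],"turn":0},{"claw":0,"travel":[0,0,0],"turn":0},{"claw":-0.2,"travel":[0,0,0],"turn":0},{"claw":-0.2,"travel":[0,0,0],"turn":0},{"claw":-0.2,"travel":[0,0,0],"turn":0}]' 40
```

```text
clock: 15.4
position: [0.5907, -0.3487, 0.023]
ee_rot: [-0.002, 0.328, 0.945, 0.001]
contact_force: [-0.2, 0.1, -0.3]
width: 0.0684
gripper_force: 0.0
clock: 15.9
position: [0.5934, -0.3525, 0.0278]
ee_rot: [0.002, 0.328, 0.945, -0.0]
contact_force: [0.1, 0.6, 6.7]
width: 0.0489
gripper_force: 44.4
```

```bash

python3 -m inch '[{"claw":-0.2,"travel":[0,0,0.1],"turn":0},{"claw":-0.2,"travel":[0,0,0.3],"turn":0},{"claw":-0.2,"travel":[0,0,0.5],"turn":0},{"claw":-0.2,"travel":[0,0,0.7],"turn":0},{"claw":-0.2,"travel":[0,0,0.7],"turn":0}]' 
python3 -m inch '[{"claw":-0.2,"travel":[0,0,0],"turn":0},{"claw":-0.2,"travel":[0,0,0],"turn":0}]' 
```

```text
clock: 16.4
position: [0.595, -0.3541, 0.173]
ee_rot: [0.007, 0.329, 0.944, -0.002]
contact_force: [0.7, -0.6, -0.4]
width: 0.0493
gripper_force: 43.5
clock: 16.6
position: [0.5909, -0.3511, 0.1638]
ee_rot: [-0.001, 0.329, 0.944, 0.001]
contact_force: [-0.4, 0.5, -1.4]
width: 0.049
gripper_force: 43.5
```

```bash

python3 -m inch '[{"claw":-0.2,"travel":[-0.02,0.15,0],"turn":-0.04},{"claw":-0.2,"travel":[-0.04,0.3,0],"turn":-0.08},{"claw":-0.2,"travel":[-0.07,0.45,0],"turn":-0.12},{"claw":-0.2,"travel":[-0.1,0.6,0],"turn":-0.16},{"claw":-0.2,"travel":[-0.11,0.7,0],"turn":-0.2}]' 
python3 -m inch '[{"claw":-0.2,"travel":[-0.02,0.2,0],"turn":-0.04},{"claw":-0.2,"travel":[-0.06,0.4,0],"turn":-0.064},{"claw":-0.2,"travel":[-0.108,0.6,0],"turn":-0.064},{"claw":-0.2,"travel":[-0.108,0.69,0],"turn":-0.064},{"claw":-0.2,"travel":[-0.108,0.69,0],"turn":-0.064}]' 
python3 -m inch '[{"claw":-0.2,"travel":[0,0,-0.2],"turn":0},{"claw":-0.2,"travel":[0,0,-0.4],"turn":0},{"claw":-0.2,"travel":[0,0,-0.52],"turn":0},{"claw":-0.2,"travel":[0,0,-0.6],"turn":0},{"claw":-0.2,"travel":[0,0,-0.6],"turn":0}]'
python3 -m inch '[{"claw":-0.2,"travel":[0,0,0],"turn":0},{"claw":-0.2,"travel":[0,0,0],"turn":0}]' 
```

```text
clock: 17.1
position: [0.5677, -0.2091, 0.163]
ee_rot: [-0.003, 0.606, 0.795, -0.0]
contact_force: [0.5, -0.8, -1.6]
width: 0.0494
gripper_force: 43.4
clock: 17.6
position: [0.5465, -0.0708, 0.1635]
ee_rot: [-0.002, 0.68, 0.733, -0.001]
contact_force: [-0.8, -0.2, -1.5]
width: 0.0493
gripper_force: 43.4
clock: 18.1
position: [0.5457, -0.0741, 0.0417]
ee_rot: [-0.003, 0.681, 0.732, -0.002]
contact_force: [-0.8, -0.2, -1.7]
width: 0.049
gripper_force: 43.4
clock: 18.3
position: [0.5491, -0.0745, 0.046]
ee_rot: [0.001, 0.681, 0.732, 0.0]
contact_force: [0.4, 0.1, -1.1]
width: 0.0493
gripper_force: 43.4
```

```bash

python3 -m inch '[{"claw":-0.2,"travel":[-0.005,0.002,-0.05],"turn":0},{"claw":-0.2,"travel":[-0.005,0.002,-0.08],"turn":0},{"claw":-0.2,"travel":[-0.005,0.002,-0.085],"turn":0},{"claw":-0.2,"travel":[-0.005,0.002,-0.085],"turn":0}]'
python3 -m inch '[{"claw":-0.2,"travel":[0,0,-0.005],"turn":0},{"claw":-0.2,"travel":[0,0,-0.005],"turn":0}]' 
```

```text
clock: 18.7
position: [0.5471, -0.0733, 0.0282]
ee_rot: [-0.0, 0.681, 0.732, -0.0]
contact_force: [-0.2, -0.7, -1.4]
width: 0.0489
gripper_force: 43.4
clock: 18.9
position: [0.5476, -0.0734, 0.0278]
ee_rot: [0.0, 0.681, 0.732, 0.0]
contact_force: [-1.2, 1.1, 2.9]
width: 0.0493
gripper_force: 43.8
```

```bash

python3 -m inch '[{"claw":0.3,"travel":[0,0,0],"turn":0},{"claw":0.5,"travel":[0,0,0],"turn":0},{"claw":0.5,"travel":[0,0,0],"turn":0},{"claw":0.5,"travel":[0,0,0.05],"turn":0}]'
python3 -m inch '[{"claw":0.5,"travel":[0,0,0.2],"turn":0},{"claw":0.5,"travel":[0,0,0.45],"turn":0},{"claw":0.5,"travel":[0,0,0.7],"turn":0},{"claw":0.5,"travel":[0,0,0.95],"turn":0},{"claw":0.5,"travel":[0,0,1],"turn":0}]'
python3 -m inch '[{"claw":0.5,"travel":[0,0,0],"turn":0},{"claw":0.5,"travel":[0,0,0],"turn":0},{"claw":0.5,"travel":[0,0,0],"turn":0}]' 
python3 - <<'E'
from h import *
im,K,T=snap("wrist");np.savez("w9",K=K,T=T);cv2.imwrite("pics/w9.png",im[:,:,::-1]);s=get_state();print(s["position"],s["ee_rot"])
f=2;im=cv2.resize(im,None,fx=f,fy=f,interpolation=cv2.INTER_CUBIC);K=K.copy();K[:2]*=f
draw(im,box((.5415,.007),.11,.07,.025,4.1),K,T)
draw(im,box((.5415,.007),.09,.055,.04,4.1,.025),K,T,(0,200,0))
draw(im,box((.5529,-.1526),.07,.07,.05,4.1),K,T)
draw(im,box((.5301,.1666),.07,.07,.05,4.1),K,T)
draw(im,box((.5472,-.0728),.05,.036,.03,4.1),K,T,(0,0,255))
crop(im,112,0,912,600,1,"w9c.png")
E
```

```text
clock: 19.3
position: [0.5464, -0.0732, 0.0365]
ee_rot: [-0.001, 0.681, 0.732, -0.001]
contact_force: [0.0, 0.9, 0.1]
width: 0.064
gripper_force: 0.0
clock: 19.8
position: [0.5505, -0.0742, 0.2449]
ee_rot: [0.006, 0.681, 0.732, 0.003]
contact_force: [0.7, 0.6, 0.9]
width: 0.0641
gripper_force: 0.0
clock: 20.1
position: [0.546, -0.0731, 0.2351]
ee_rot: [-0.002, 0.681, 0.732, -0.001]
contact_force: [-0.6, 0.5, 0.8]
width: 0.0641
gripper_force: 0.0
[ 0.54617369 -0.07312289  0.23504969] [-0.00201002  0.68119818  0.73209556 -0.00104169]
```

View pics/w9c.png

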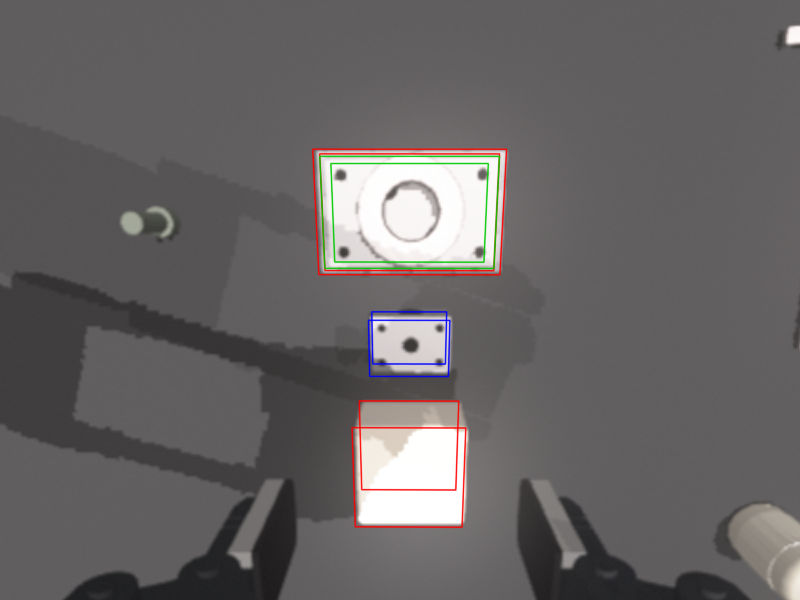

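All the models fit to about 1 px. The small block sits midway, at crop (410,345). The pin is next.

```bash

python3 -m inch '[{"claw":0,"travel":[-0.06,0.15,0],"turn":0.04},{"claw":0,"travel":[-0.12,0.3,0],"turn":0.08},{"claw":0,"travel":[-0.18,0.45,0],"turn":0.12},{"claw":0,"travel":[-0.24,0.6,0],"turn":0.16},{"claw":0,"travel":[-0.28,0.695,0],"turn":0.167}]' 
python3 -m inch '[{"claw":0,"travel":[-0.06,0.15,0],"turn":0.04},{"claw":0,"travel":[-0.12,0.3,0],"turn":0.08},{"claw":0,"travel":[-0.18,0.45,0],"turn":0.12},{"claw":0,"travel":[-0.24,0.6,0],"turn":0.16},{"claw":0,"travel":[-0.28,0.695,0],"turn":0.167}]' 
python3 -m inch '[{"claw":0,"travel":[-0.06,0.15,0],"turn":0.04},{"claw":0,"travel":[-0.12,0.3,0],"turn":0.08},{"claw":0,"travel":[-0.18,0.45,0],"turn":0.12},{"claw":0,"travel":[-0.24,0.6,0],"turn":0.16},{"claw":0,"travel":[-0.28,0.695,0],"turn":0.166}]' 
python3 -m inch '[{"claw":0,"travel":[0,0,0],"turn":0},{"claw":0,"travel":[0,0,0],"turn":0},{"claw":0,"travel":[0,0,0],"turn":0}]' 
python3 - <<'E'
from h import *
im,K,T=snap("wrist");np.savez("w10",K=K,T=T);cv2.imwrite("pics/w10.png",im[:,:,::-1]);s=get_state();print(s["position"],s["ee_rot"])
p=imaging.camera_params("top");c=w([137.3,243],.012,p["camera_matrix"],p["cam_to_world"])[0];print(c,px([*c[:2],.012],K,T))
f=3;im=cv2.resize(im,None,fx=f,fy=f,interpolation=cv2.INTER_CUBIC);K=K.copy();K[:2]*=f
drawc(im,circ(c,.015,.012),K,T);drawc(im,circ(c,.015,0),K,T);drawc(im,circ(c,.010,.055),K,T)
crop(im,400,250,1200,850,1,"w10c.png")
E
```

```text
clock: 20.65
position: [0.4895, 0.0673, 0.2356]
ee_rot: [-0.002, 0.466, 0.885, -0.001]
contact_force: [0.2, 0.5, 0.2]
width: 0.0427
gripper_force: 0.0
clock: 21.15
position: [0.4336, 0.2061, 0.2357]
ee_rot: [-0.002, 0.221, 0.975, -0.001]
contact_force: [0.7, 0.5, 0.3]
width: 0.0425
gripper_force: 0.0
clock: 21.65
position: [0.3778, 0.345, 0.2356]
ee_rot: [-0.002, -0.038, 0.999, -0.001]
contact_force: [0.7, -0.3, -0.1]
width: 0.0431
gripper_force: 0.0
clock: 21.95
position: [0.3795, 0.3426, 0.2365]
ee_rot: [-0.001, -0.036, 0.999, -0.001]
contact_force: [0.1, -0.1, 0.1]
width: 0.0425
gripper_force: 0.0
[0.37962754 0.34252092 0.23679893] [-3.89714892e-04 -3.53352493e-02  9.99375301e-01 -5.25082418e-04]
[0.38040495 0.34369592 0.012     ] [[259.85456929 171.02456235]]
```

View pics/w10c.png

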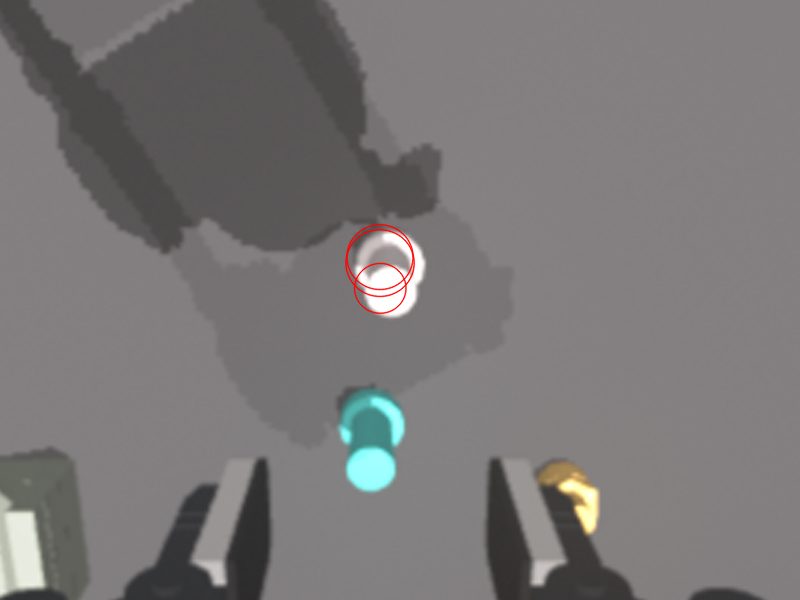

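The bright pin has its shank top at crop (391,291) and its foot at (390,264). The turquoise look-alike is lower, at (370,430).

```bash
python3 - <<'E'
from h import *
d=np.load("w10.npz");K,T=d["K"],d["T"]
print(w(np.array([791,541])/3,.055,K,T),w(np.array([790,514])/3,.012,K,T),get_state()["position"])
E
```

```text
[[0.38124672 0.34812131 0.055     ]] [[0.38049289 0.34830383 0.012     ]] [0.37962754 0.34252092 0.23679893]
```

```bash

python3 -m inch '[{"claw":0,"travel":[0.007,0.028,-0.25],"turn":0},{"claw":0,"travel":[0.007,0.028,-0.5],"turn":0},{"claw":0,"travel":[0.007,0.028,-0.75],"turn":0},{"claw":0,"travel":[0.007,0.028,-0.92],"turn":0},{"claw":0,"travel":[0.007,0.028,-0.98],"turn":0}]' 
python3 -m inch '[{"claw":0,"travel":[0,0,0],"turn":0},{"claw":-0.5,"travel":[0,0,0],"turn":0},{"claw":-0.8,"travel":[0,0,0],"turn":0},{"claw":-0.8,"travel":[0,0,0],"turn":0},{"claw":-0.8,"travel":[0,0,0],"turn":0}]' 40
python3 -m inch '[{"claw":-0.8,"travel":[0,0,0],"turn":0},{"claw":-0.8,"travel":[0,0,0],"turn":0}]'
```

```text
clock: 22.5
position: [0.379, 0.3467, 0.0381]
ee_rot: [-0.003, -0.035, 0.999, -0.002]
contact_force: [-0.7, 0.3, 0.7]
width: 0.0425
gripper_force: 0.0
clock: 23.0
position: [0.3821, 0.35, 0.0431]
ee_rot: [0.002, -0.036, 0.999, 0.001]
contact_force: [0.4, -1.3, 7.1]
width: 0.0182
gripper_force: 39.9
clock: 23.2
position: [0.382, 0.35, 0.0431]
ee_rot: [0.002, -0.036, 0.999, 0.001]
contact_force: [-0.3, -1.3, 7.9]
width: 0.0182
gripper_force: 40.0
```

```bash

python3 -m inch '[{"claw":-0.8,"travel":[0,0,0.1],"turn":0},{"claw":-0.8,"travel":[0,0,0.3],"turn":0},{"claw":-0.8,"travel":[0,0,0.5],"turn":0},{"claw":-0.8,"travel":[0,0,0.6],"turn":0}]' 
python3 -m inch '[{"claw":-0.8,"travel":[0.08,-0.2,0],"turn":0},{"claw":-0.8,"travel":[0.16,-0.4,0],"turn":0},{"claw":-0.8,"travel":[0.25,-0.6,0],"turn":0},{"claw":-0.8,"travel":[0.35,-0.8,0],"turn":0},{"claw":-0.8,"travel":[0.395,-0.935,0],"turn":0}]' 
python3 -m inch '[{"claw":-0.8,"travel":[0,0,-0.1],"turn":0},{"claw":-0.8,"travel":[0,0,-0.3],"turn":0},{"claw":-0.8,"travel":[0,0,-0.45],"turn":0},{"claw":-0.8,"travel":[0,0,-0.53],"turn":0},{"claw":-0.8,"travel":[0,0,-0.53],"turn":0}]' 
python3 -m inch '[{"claw":-0.8,"travel":[0,0,0],"turn":0},{"claw":-0.8,"travel":[0,0,0],"turn":0},{"claw":-0.8,"travel":[0,0,0],"turn":0}]' 
python3 - <<'E'
from h import *
im,K,T=snap("wrist");np.savez("w11",K=K,T=T);cv2.imwrite("pics/w11.png",im[:,:,::-1])
s=get_state();print(s["position"],s["ee_rot"])
E
```

```text
clock: 23.6
position: [0.3818, 0.3502, 0.165]
ee_rot: [0.002, -0.036, 0.999, 0.002]
contact_force: [0.8, 0.8, -2.4]
width: 0.0181
gripper_force: 39.3
clock: 24.1
position: [0.4611, 0.1599, 0.1618]
ee_rot: [0.001, -0.035, 0.999, -0.0]
contact_force: [-0.9, 0.1, -0.8]
width: 0.0181
gripper_force: 39.5
clock: 24.6
position: [0.4576, 0.1618, 0.0534]
ee_rot: [-0.003, -0.036, 0.999, -0.0]
contact_force: [-0.6, -0.1, -1.0]
width: 0.0184
gripper_force: 39.6
clock: 24.9
position: [0.4607, 0.1625, 0.0566]
ee_rot: [0.001, -0.036, 0.999, 0.0]
contact_force: [-1.7, -0.6, -0.9]
width: 0.0182
gripper_force: 39.6
[0.46053466 0.16239876 0.05645674] [ 1.21461083e-03 -3.60787470e-02  9.99348182e-01  2.45508443e-04]
```

```bash

python3 -m inch '[{"claw":-0.8,"travel":[0.004,-0.003,-0.03],"turn":0},{"claw":-0.8,"travel":[0.004,-0.003,-0.055],"turn":0},{"claw":-0.8,"travel":[0.004,-0.003,-0.06],"turn":0},{"claw":-0.8,"travel":[0.004,-0.003,-0.062],"turn":0}]'
python3 -m inch '[{"claw":-0.8,"travel":[0,0,-0.005],"turn":0},{"claw":-0.8,"travel":[0,0,-0.005],"turn":0}]' 
```

```text
clock: 25.35
position: [0.4604, 0.1615, 0.0431]
ee_rot: [-0.0, -0.036, 0.999, -0.0]
contact_force: [-1.8, -0.8, 6.6]
width: 0.0178
gripper_force: 40.4
clock: 25.55
position: [0.4604, 0.1615, 0.0431]
ee_rot: [-0.0, -0.036, 0.999, -0.0]
contact_force: [-3.7, 0.0, 11.1]
width: 0.0184
gripper_force: 41.2
```

```bash

python3 -m inch '[{"claw":-0.6,"travel":[0,0,0.005],"turn":0},{"claw":-0.4,"travel":[0,0,0.005],"turn":0},{"claw":0,"travel":[0,0,0.005],"turn":0},{"claw":0,"travel":[0,0,0.005],"turn":0},{"claw":0,"travel":[0,0,0.005],"turn":0}]'
python3 -m inch '[{"claw":0,"travel":[0,0,0.2],"turn":0},{"claw":0,"travel":[0,0,0.45],"turn":0},{"claw":0,"travel":[0,0,0.7],"turn":0},{"claw":0,"travel":[0,0,0.95],"turn":0},{"claw":0,"travel":[0,0,1],"turn":0}]'
python3 -m inch '[{"claw":0,"travel":[0,0,0],"turn":0},{"claw":0,"travel":[0,0,0],"turn":0},{"claw":0,"travel":[0,0,0],"turn":0}]' 
python3 - <<'E'
from h import *
im,K,T=snap("wrist");f=2;im=cv2.resize(im,None,fx=f,fy=f,interpolation=cv2.INTER_CUBIC);K=K.copy();K[:2]*=f
draw(im,box((.5301,.1666),.07,.07,.05,4.1),K,T)
c=(.4603,.1616);drawc(im,circ(c,.015,.012),K,T);drawc(im,circ(c,.010,.055),K,T)
print(px([*c,.03],K,T));cv2.imwrite("pics/w12big.png",im[:,:,::-1])
E
python3 -m inch '[{"claw":0,"travel":[-0.2,0.2,0],"turn":0},{"claw":0,"travel":[-0.4,0.4,0],"turn":0},{"claw":0,"travel":[-0.5,0.6,0],"turn":0},{"claw":0,"travel":[-0.6,0.8,0],"turn":0},{"claw":0,"travel":[-0.6,0.9,0],"turn":0}]'
python3 - <<'E'
from h import *
im,K,T=snap("top");f=2;im=cv2.resize(im,None,fx=f,fy=f,interpolation=cv2.INTER_CUBIC)
a=cv2.imread("pics/w12big.png")
c=np.zeros((600,800,3),np.uint8);c[:300,:]=im[280:580,160:960,::-1];c[300:,:]=a[150:450,112:912]
cv2.imwrite("pics/final.png",c)
E
```

```text
clock: 26.05
position: [0.4605, 0.1616, 0.0427]
ee_rot: [-0.0, -0.036, 0.999, 0.0]
contact_force: [-0.1, -0.5, 0.1]
width: 0.0429
gripper_force: 0.0
clock: 26.55
position: [0.4637, 0.1623, 0.249]
ee_rot: [0.006, -0.036, 0.999, 0.001]
contact_force: [0.4, 0.0, 1.2]
width: 0.0426
gripper_force: 0.0
clock: 26.85
position: [0.4592, 0.1613, 0.2406]
ee_rot: [-0.002, -0.036, 0.999, -0.0]
contact_force: [0.1, -0.4, 0.7]
width: 0.0427
gripper_force: 0.0
[[518.11948875 348.31778539]]
clock: 27.4
position: [0.3369, 0.3437, 0.2415]
ee_rot: [-0.002, -0.038, 0.999, -0.0]
contact_force: [0.4, 0.4, -0.2]
width: 0.0429
gripper_force: 0.0
```

View pics/final.png

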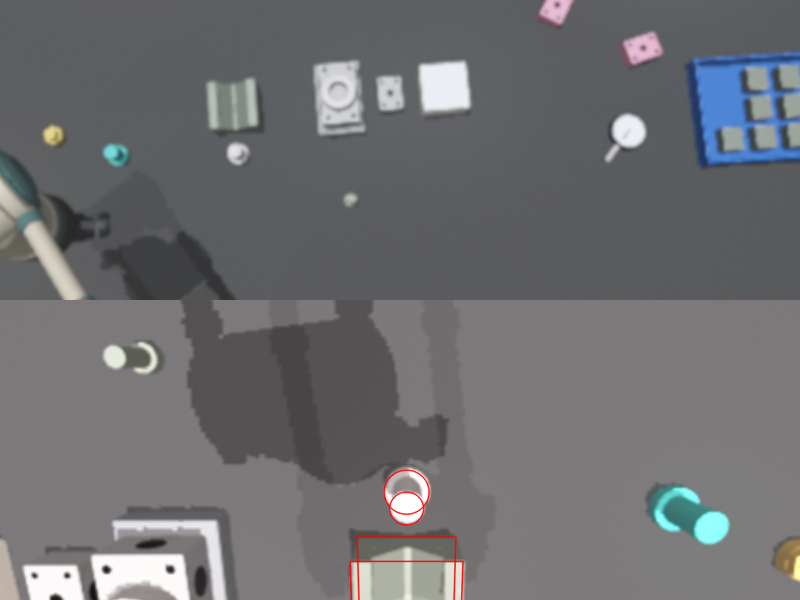

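The final view shows everything as asked. The pin stands in line with the vee at crop (407,490), matching the model, and the row and bystanders are in order.

```bash
python3 -c "
from rig import ticket;print(ticket.sign_off())"
```

```text
the job is handed in; nothing more can be done
None
```

The job is handed in after about 27 s of robot time: all four parts are set out as asked and released, each within about 1–2 mm by the camera overlays, and the cap screw, brass fitting, dial indicator and look-alikes were left alone; no verdict came back.

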